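Pry a press-fit housing open evenly

ROBOT

A 7-joint arm with a two-finger parallel gripper is mounted at the origin on a cart in front of the work surface, level with it; the furniture and walls round the work are solid. World frame = base frame: x ahead of the robot, y to its left, z up, the work surface at z = 0. Lengths are in m, angles in rad, forces in N, time in s.
With the tool pointing down it reaches from about 0.4 to 0.85 m from the base axis. Payload 10.4 kg.
Tool frame: the origin (TCP) lies midway between the tips of the shut fingers; the grasp point (between the pads) lies 19 mm behind it; z points along the fingers, y is the line along which they close (so a half turn about z gives the same grasp; the last joint's range is limited). The gripper opens to 87 mm and grips with 3 to 60 N. Pads are 19 mm wide; open, the fingers measure 117 mm over their backs; the gripper's body (75 mm by 190 mm) begins 51 mm behind the grasp point.
Start: joints at [-1.271, 0.332, -0.065, 1.46, 0.022, 1.35, -0.088], TCP at [0.198, 0.593, 0.223] pointing down, gripper open.
Joint ranges: [-2.6, 2.6], [-0.5, 2.12], [-1.47, 1.34], [0.16, 2.42], [-1.27, 4.41], [0.06, 2.06], [-2.6, 2.6]. Speed limits (rad/s): [2.22, 2.22, 2.79, 2.79, 3.14, 3.14, 3.14].

INTERFACE

Orientations are given as a unit quaternion [x, y, z, w].
In Python, from bench import r gives the robot as it stands.
- The arm moves only by the tool arm_command, never from a script. Its argument "moves" is one flat list of numbers, 4 for each row, row after row: the shift along the tool's x, y, z in cm, then the turn about the tool's z in degrees. A call has 1 to 12 rows; each row shifts and turns the commanded pose from where the row before left it, along the tool's axes as they then stand; what a row does not reach is not made up. A row lasts 1/12 s, in which the tool goes at most 41.7 mm and 7.16 degrees, less where a joint would pass 70% of its speed; a pose out of reach is approached as far as the arm can. A call with a gripper value outside its range is refused whole. "fingers" is the opening in per cent of the stroke, from 0 (shut) to 100 (fully open), set as the call begins (left out, the last holds). The fingers move at their own pace and stop on an object; "squeeze" is the grip in N (left out, the last holds). Time passes only in rows, so rows that do not move let the fingers close. It gives the time, the measured TCP pose, the force, the opening and the grip force at its end, in the units of the state.
- r.read_state(): the state, without advancing time (a new reading comes with each control period).
- r.camera(name): name is "scene" or "top" or "wrist"; returns the picture (480x640x3 uint8, red, green, blue); there is no depth.
- r.camera_info(name): a dict with "fx", "fy", "cx", "cy" (pixels), "origin" and "attitude" of the camera in the world. Camera axes: x right, y up, looking along -z (the intrinsics and any distortion apply to the point x, -y, -z); pixel columns grow to the right and rows downward; lengths in m; the calibration is good to about 2 mm. A picture is of the moment at which its call begins: read the wrist's pose just before it. camera_info takes no time and is no camera call; for the wrist camera it gives the pose at the moment of the call.
- r.close_job(): hands the job in; it is judged then, once.
The state is a dict: "time": time; "joint_positions": joint angles; "joint_vel": joint speeds; "joint_torque": joint torques, N m; "ee_pos": TCP position; "eef_rot": TCP orientation; "ft_force": force on the tool from outside, world axes, zero at the start; "torque": the same for the moment, N m; "width": finger opening in m; "grip_force": force on a finger pad.
Only numpy, scipy, OpenCV 4.12 (cv2) and the standard library are available. Lean on these libraries where they do the work, as an engineer would, in place of code of your own. Each camera call takes 0.05 s, during which the arm holds its last target. There are 200 camera calls.

TASK

The press-fit drive housing clamped on the service plate has to come apart evenly. Slide its thin cover leaf all the way back off the seam, take the pry wedge from its stand and press its blade down into the pry notches at the left and right ends of the seam by turns, never letting one end get more than 6 mm ahead of the other, until the near half stands 9 to 12 mm off the far half at both ends, equally open. Then hang the wedge back upright in its stand and let go, leaving the mug and the stapler where they are.

Things in the scene. Friction and masses are not known exactly. Their poses are not given: they have to be found in the camera images.
- housing: Fixed steel service plate (210 x 152 x 4 mm) carrying a grey two-part plastic housing, 124 mm wide in y, top 44 mm above the desk. Origin at desk level under the middle of the seam (the plane x = 0, along y). +x: to the far half (80 mm deep, held by two side clamps, never yields); -x: to the near half; +y: the left end. Pins seen in the seam at y = +-18 mm are only for looks.
- half: Near half of the housing, 70 mm deep; moves only horizontally. Each end is held by its own friction of about 6 N: wedging at one end opens that end toward the housing's -x, pivoting about the other end; it stays where left, at most 16 mm. Its x axis is parallel to the housing's x when both ends are equally open. Origin: desk level, seam face, at the right notch.
- seam_left (a point): On the fixed seam plane, middle of the left pry notch (y = +42 mm of the housing), level with the housing top, 44 mm above the desk. The notch is a V, 26 mm long in y, 14 mm wide at the top, narrowing at 45 degrees to the closed seam at 37 mm above the desk; below, the blade may go down to the plate (4 mm). Between the notches the seam has no opening.
- seam_right (a point): The same at the right pry notch (y = -42 mm of the housing).
- lip_left (a point): Point of the near half's seam face at the left notch, 44 mm above the desk; when shut it coincides with seam_left. Minus its x in the housing frame is the gap at the left end (0 to 1 mm at the start).
- lip_right (a point): The same at the right notch: minus its x in the housing frame is the gap at the right end.
- cover (a joint): Slide of the thin aluminium cover leaf (50 mm in x, 112 mm in y, 4 mm thick, top 48.5 mm above the desk) that lies over the seam and hides both notches, between two low rails (top 49 mm). In m: 0 to 0.008 at the start, 0.040 fully back; grows toward the housing's +x. About 1 N moves it, it stays where left and cannot be lifted; press on its top and drag.
- cover_pad (a point): Middle of the shallow ribs on the cover leaf's top face, where a finger presses to drag it; 25 mm from its front and rear edges.
- wedge_grip (a point): Centre of the pry wedge's black handle. Loose, 90 g, symmetrical under a half turn. Handle 18 mm (x) x 24 mm (y), 55 mm tall; below it a guard plate 40 x 36 x 5 mm, its top 25 mm and its underside 30 mm below this point; then the blade. Fingers that close along x with their tips just above the guard bear down on it.
- wedge: The pry wedge; origin at the centre of the guard's underside, z up along the handle. Steel blade 46 mm long below the origin, 16 mm wide in y; thickness in x 2 mm at the tip, growing evenly to 14 mm at 34 mm above the tip, then constant.
- wedge_tip (a point): Middle of the blade's tip, 46 mm below the guard. In use the wedge's x lies across the seam (along the housing's x). Pressed straight down (about 5 to 15 N), centred half the wanted gap to the -x side of the fixed seam plane, it opens that end to about its own thickness at the level 37 mm above the desk.
- stand_top (a point): Centre of the top of the fixed wooden wedge stand, 50 mm above the desk (block 50 x 52 mm on a 64 mm square foot plate). Slot 22 mm (x) x 24 mm (y), 46 mm deep; the wedge hangs in it, guard on the block's top, wedge x along the stand's x. It stands left of the housing, before or beyond the mug.
- mug_mid (a point): Middle of the black mug (84 mm across, 92 mm high), 46 mm above the desk; a bystander.
- stapler: Stapler (38 x 151 x 52 mm) lying on the desk, origin at the centre of its underside; a bystander.

How it is judged:
On the way, in this order (a step that is already met when the one before it is completed fails the run):
1. the cover leaf is slid fully back (at least 33 of its 40 mm) (value of joint cover above 0.033 m), for 0.1 s.
2. the wedge, pressing in the seam, has opened one end by at least 3 mm (contact force between wedge and half above 1 N and x of any of lip_left, lip_right in the frame of housing below -0.003 m), for 0.1 s.
3. the wedge, pressing in the seam, has opened both ends by at least 3 mm (contact force between wedge and half above 1 N and x of each of lip_left, lip_right in the frame of housing below -0.003 m), for 0.1 s.
4. the wedge, pressing in the seam, has opened both ends by at least 8 mm (contact force between wedge and half above 1 N and x of each of lip_left, lip_right in the frame of housing below -0.008 m), for 0.1 s.
At the end, for the whole second after the job is handed in: Cover leaf back by at least 33 mm; both ends of the seam open by 8 to 13.5 mm, halves parallel within 0.036 rad (3 mm between the ends); wedge upright (within 0.12 rad) in its stand, guard underside centre within 12 mm of the stand top centre, at rest, released (value of joint cover above 0.033 m and x of each of lip_left, lip_right in the frame of housing below -0.008 m and not (x of lip_left in the frame of housing below -0.0135 m) and not (x of lip_right in the frame of housing below -0.0135 m) and angle between the x axis of housing and the x axis of half, either way round below 0.036 rad and distance between wedge and stand_top below 0.012 m and angle between wedge's own z axis and vertical below 0.12 rad and linear speed of wedge below 0.02 m/s); the robot touches nothing.
It fails at once if the near half is cocked by more than 0.09 rad (one end about 7.5 mm ahead of the other) (angle between the x axis of housing and the x axis of half, either way round above 0.09 rad).
It fails at once if the mug is shifted by more than 30 mm (distance of mug_mid from where it was at the start of the episode above 0.03 m).
It fails at once if the stapler is shifted by more than 30 mm (distance of stapler from where it was at the start of the episode above 0.03 m).
It also fails if it takes over 72 s, if anything falls off the work surface, if the arm or the gripper's body presses on something with over 40 N, if the wrist force passes 120 N, or if a joint passes its speed limit or range.

## Working session

There is one attempt and no reset: what is moved stays moved. The work goes in short steps, Python scripts to look and compute and a tool call to move; the robot and the scene stay as the last step left them, time stands still between calls to the robot, and variables do not carry over. Pictures are saved under pics/ and viewed, at most 10 in all, crops included, and the job is handed in when it is done.

Besides the shell and the picture viewer there is one more tool, called after ">>>" as name(argument=value, ...), one argument or row to a line, values as JSON. arm_command: Moves the arm, as the interface text tells. Its arguments: {"type":"object","properties":{"moves":{"type":"array"},"fingers":{"type":"number"},"squeeze":{"type":"number"}},"required":["moves"]}

```bash
ls; mkdir -p pics; python3 - <<'E'
from bench import r
import cv2
s=r.read_state();print({k:s[k] for k in('time','ee_pos','eef_rot','ft_force','width')})
for n in('scene','top','wrist'):
    print(n,r.camera_info(n)); cv2.imwrite(f'pics/{n}0.png',r.camera(n)[:,:,::-1])
E
```

```text
pics
{'time': 0.0, 'ee_pos': array([0.198158  , 0.59233804, 0.2217449 ]), 'eef_rot': array([ 1.60706038e-01,  9.87002053e-01, -7.13537420e-04, -8.61743987e-05]), 'ft_force': array([ 0.56764457, -0.38275983,  0.06917869]), 'width': 0.08695531463288529}
scene {'fx': 563.4702273567166, 'fy': 563.4702273567166, 'cx': 319.4999618600356, 'cy': 235.48321935953962, 'origin': array([-0.13152727,  0.49724314,  0.56525942]), 'attitude': array([-0.24054251,  0.40109269,  0.75418652, -0.46094105])}
top {'fx': 545.1550523167488, 'fy': 545.1550523167488, 'cx': 319.592163834701, 'cy': 237.7747021083563, 'origin': array([0.39887011, 0.17173066, 0.96962518]), 'attitude': array([ 0.0388501 , -0.04342314, -0.69645632,  0.71522982])}
wrist {'fx': 376.45958068271744, 'fy': 376.45958068271744, 'cx': 323.86971036727414, 'cy': 240.09082273111406, 'origin': array([0.1200779 , 0.61947233, 0.38350384]), 'attitude': array([-0.12352215, -0.08852974,  0.5772844 ,  0.80227644])}
```

View pics/top0.png

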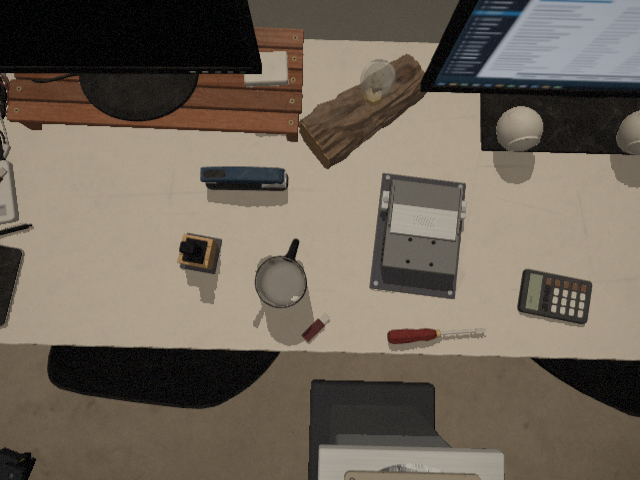

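View pics/scene0.png

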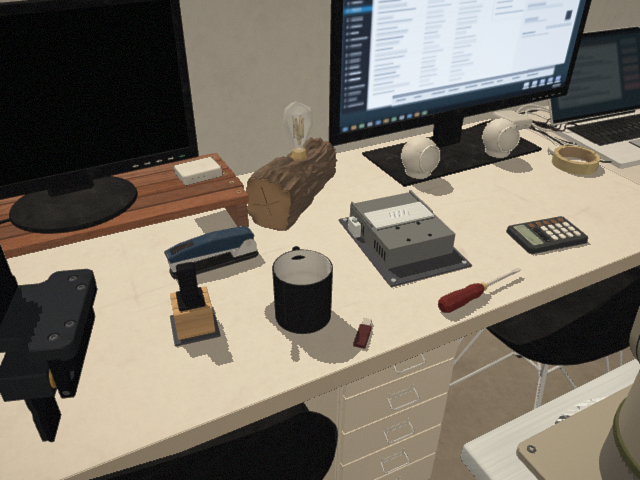

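Top view: the housing is near (420,235) with the cover leaf at about (424,221) and the mug at (281,281). The stand with the wedge is near (198,250), and the stapler is at (245,178). I'll enlarge the housing and stand.

```bash
cat > h.py <<'E'
import numpy as np, cv2
from bench import r
from scipy.spatial.transform import Rotation as R
def ray(i,u,v):
    d=np.array([(u-i['cx'])/i['fx'],-(v-i['cy'])/i['fy'],-1.]); return R.from_quat(i['attitude']).apply(d)
def at_z(i,u,v,z):
    d=ray(i,u,v);o=i['origin'];return o+d*(z-o[2])/d[2]
def proj(i,p):
    q=R.from_quat(i['attitude']).inv().apply(np.asarray(p)-i['origin']);return np.array([i['cx']-i['fx']*q[...,0]/q[...,2],i['cy']+i['fy']*q[...,1]/q[...,2]]).T
def tri(obs):
    A=np.zeros((3,3));b=np.zeros(3)
    for i,u,v in obs:
        d=ray(i,u,v);d/=np.linalg.norm(d);P=np.eye(3)-np.outer(d,d);A+=P;b+=P@i['origin']
    return np.linalg.solve(A,b)
def crop(img,u,v,w,h,k): # top-left u,v
    return cv2.resize(img[v:v+h,u:u+w],None,fx=k,fy=k,interpolation=cv2.INTER_CUBIC)
E
python3 - <<'E'
from h import *
t=cv2.imread('pics/top0.png');s=cv2.imread('pics/scene0.png')
a=np.hstack([crop(t,365,168,110,135,4),crop(t,165,220,70,135,4)][:1]+[cv2.resize(t[225:285,170:230],(360,360),interpolation=2)[:, :].copy() if 0 else cv2.copyMakeBorder(cv2.resize(t[225:285,170:230],(360,360),interpolation=2),0,180,0,0,0)])
cv2.imwrite('pics/c1.png',a);print(a.shape)
b=np.hstack([crop(s,335,180,140,110,4),cv2.copyMakeBorder(crop(s,160,255,60,95,4)[:,:],0,60,0,0,0)])
cv2.imwrite('pics/c2.png',b);print(b.shape)
E
```

```text
(540, 800, 3)
(440, 800, 3)
```

View pics/c1.png

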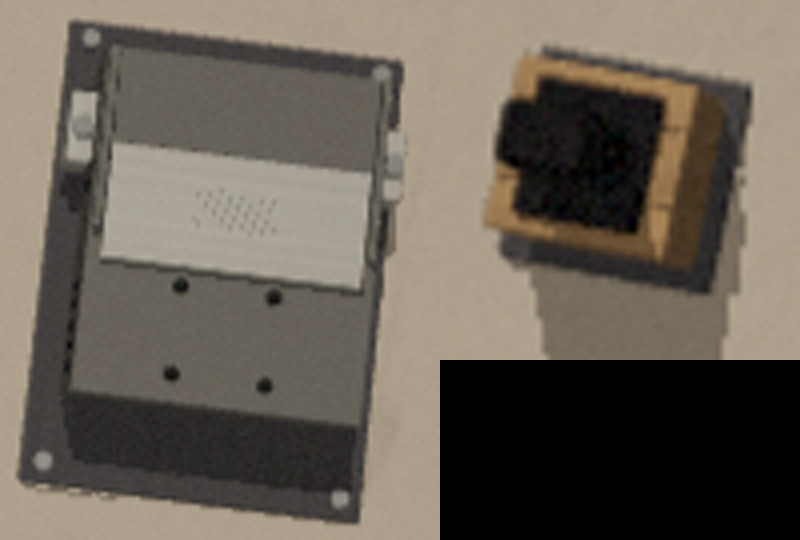

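View pics/c2.png

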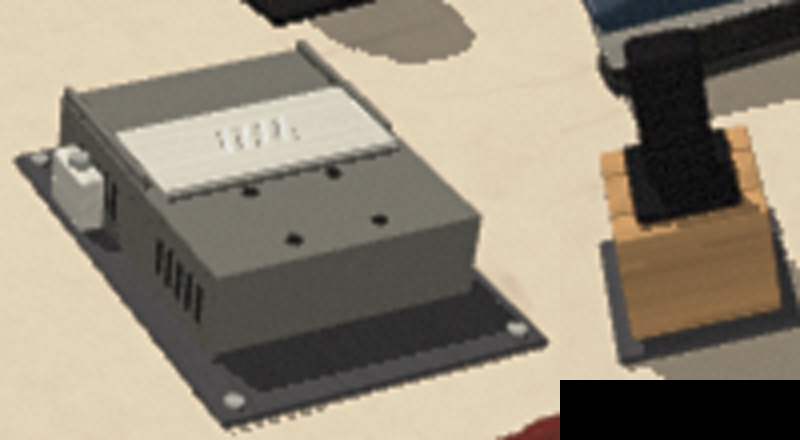

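Top crop: the plate corners are at (70,20), (403,63), (357,523) and (20,484), and the cover at (113,143), (373,172), (361,290) and (100,260). The stand block is at (520,55), (700,88), (665,270) and (485,228). The scene crop shows the same corners. I'll triangulate and fit poses.

```bash
python3 - <<'E'
from h import *
from scipy.optimize import least_squares
T=r.camera_info('top');S=r.camera_info('scene')
c=lambda x,y,u0,v0,k,dx=0:(u0+(x-dx+.5)/k-.5,v0+(y+.5)/k-.5)
th=lambda x,y:(T,)+c(x,y,365,168,4); ts=lambda x,y:(T,)+c(x,y,170,225,6,440)
sh=lambda x,y:(S,)+c(x,y,335,180,4); ss=lambda x,y:(S,)+c(x,y,160,255,4,560)
n=lambda v:np.round(v,4)
print('near NL',n(tri([th(66,390),sh(217,278)])),'near NR',n(tri([th(362,427),sh(480,215)])))
print('cover NL',n(tri([th(100,260),sh(168,197)])),'NR',n(tri([th(361,290),sh(398,148)])),'pad',n(tri([th(236,212),sh(257,133)])))
print('plate BL',n(tri([th(20,484),sh(228,428)])),'BR',n(tri([th(357,523),sh(547,342)])))
print('guard -x+y',n(tri([ts(515,215),ss(637,222)])),'-x-y',n(tri([ts(640,235),ss(740,200)])))
print('block -x+y',n(tri([ts(485,228),ss(612,240)])),'-x-y',n(tri([ts(665,270),ss(780,215)])),'+x+y',n(tri([ts(520,55),ss(600,155)])))
def fit(obs,p0):
    def f(p):
        ca,sa=np.cos(p[2]),np.sin(p[2]);e=[]
        for (i,u,v),(X,Y,Z) in obs:
            e+=list(proj(i,[p[0]+ca*X-sa*Y,p[1]+sa*X+ca*Y,Z])-[u,v])
        return e
    s=least_squares(f,p0);print(n(s.x),'px rms',n(np.sqrt(np.mean(s.fun**2))),np.round(s.fun,1));return s.x
# housing: near-half near edge + plate corners(x offset unknown) 
H=[(th(66,390),(-.07,.062,.044)),(th(362,427),(-.07,-.062,.044)),(sh(217,278),(-.07,.062,.044)),(sh(480,215),(-.07,-.062,.044)),
 (th(113,45),(.08,.062,.044)),(th(390,75),(.08,-.062,.044)) ,(sh(65,95),(.08,.062,.044)),(sh(300,47),(.08,-.062,.044))]
h=fit(H,[.4,0,-.1])
B=[(th(113,143),(.025,.056,.0485)),(th(373,172),(.025,-.056,.0485)),(th(361,290),(-.025,-.056,.0485)),(th(100,260),(-.025,.056,.0485)),(sh(168,197),(-.025,.056,.0485)),(sh(398,148),(-.025,-.056,.0485))]
b=fit(B,[.4,0,-.1])
P=[(th(70,20),(.105,.076,.004)),(th(403,63),(.105,-.076,.004)),(th(357,523),(-.105,-.076,.004)),(th(20,484),(-.105,.076,.004)),(sh(228,428),(-.105,.076,.004)),(sh(547,342),(-.105,-.076,.004))]
p=fit(P,[.4,0,-.1])
G=[(ts(540,78),(.02,.018,.055)),(ts(665,97),(.02,-.018,.055)),(ts(640,235),(-.02,-.018,.055)),(ts(515,215),(-.02,.018,.055)),(ss(637,222),(-.02,.018,.055)),(ss(740,200),(-.02,-.018,.055))]
fit(G,[.4,.4,-.1])
K=[(ts(520,55),(.025,.026,.05)),(ts(700,88),(.025,-.026,.05)),(ts(665,270),(-.025,-.026,.05)),(ts(485,228),(-.025,.026,.05)),(ss(600,155),(.025,.026,.05)),(ss(612,240),(-.025,.026,.05)),(ss(780,215),(-.025,-.026,.05))]
fit(K,[.4,.4,-.1])
m=T;print('mug rim ctr',n(at_z(T,281,281,.092)),'stapler',n(at_z(T,245,178,.05)))
s=r.read_state();print(R.from_quat(s['eef_rot']).as_matrix().round(3))
E
```

```text
near NL [0.4632 0.0614 0.0441] near NR [ 0.452  -0.0634  0.0433]
cover NL [0.5195 0.0482 0.0455] NR [ 0.5101 -0.0639  0.0432] pad [ 0.541  -0.0098  0.0487]
plate BL [0.4244 0.0767 0.0014] BR [ 0.4114 -0.0724  0.0015]
guard -x+y [0.4621 0.3987 0.0522] -x-y [0.4576 0.3639 0.0517]
block -x+y [0.4585 0.4079 0.0507] -x-y [0.4474 0.3551 0.0497] +x+y [0.5076 0.4003 0.0482]
[ 0.5279 -0.0082 -0.0968] px rms 0.7861 [ 0.6 -0.6 -0.9 -0.9  0.3 -0.5  1.  -0.4 -1.7 -0.1  0.2  1.1 -0.7 -0.
  1.2 -0.4]
[ 0.5388 -0.0094 -0.0945] px rms 0.8677 [-0.6  0.2 -0.7  0.8 -0.3  0.1 -0.4 -0.3  0.4 -1.4  0.9 -2.1]
[ 0.5216 -0.0075 -0.0987] px rms 0.7893 [-0.5  0.  -0.3 -0.3  0.1  0.6 -1.2 -0.4 -0.3 -1.   1.8 -0.7]
[ 0.4783  0.3781 -0.1605] px rms 0.8598 [-0.4 -0.5 -0.3  0.3 -1.2  0.6 -1.4 -0.   0.5 -1.   1.6 -0.9]
[ 0.4779  0.3779 -0.164 ] px rms 0.8694 [-0.2  0.1 -0.2  0.4 -0.6 -1.  -0.8  0.2  1.  -0.8  1.8  0.9 -1.4 -0.6]
mug rim ctr [0.4301 0.2275 0.092 ] stapler [0.6064 0.298  0.05  ]
[[-0.948  0.317 -0.   ]
 [ 0.317  0.948 -0.001]
 [-0.    -0.001 -1.   ]]
```

```bash
cat >> h.py <<'E'
# plan rows: wp list of (x,y,z,yaw_deg of tool y,nrows) from the commanded/measured pose
def plan(wps,start=None,st=None):
    s=st or r.read_state();
    if start is None:
        m=R.from_quat(s['eef_rot']).as_matrix();start=(*s['ee_pos'],np.degrees(np.arctan2(m[1,1],m[0,1])))
    p=np.array(start[:3]);psi=start[3]
    for x,y,z,yw,n in wps:
        q=np.array([x,y,z]);dp=(q-p)/n;dt=(yw-psi)/n;out=[]
        for k in range(n):
            a=np.radians(psi);ex=np.array([-np.sin(a),np.cos(a),0]);ey=np.array([np.cos(a),np.sin(a),0])
            out+=[round(100*dp@ex,2),round(100*dp@ey,2),round(-100*dp[2],2),round(-dt,2)];psi+=dt
        p=q;print(n,out)
def st():
    s=r.read_state();m=R.from_quat(s['eef_rot']).as_matrix()
    print(round(s['time'],2),s['ee_pos'].round(4),'yaw',np.degrees(np.arctan2(m[1,1],m[0,1])).round(2),'zdir',m[:,2].round(3),'F',s['ft_force'].round(1),'w',round(s['width'],4))
E
python3 - <<'E'
from h import *
plan([(.34,.34,.2,0,11),(.541,-.0098,.10,-5.5,12)]);print(r.read_state()['joint_positions'])
E
```

```text
11 [np.float64(-1.95), np.float64(-1.77), np.float64(0.2), np.float64(6.5), np.float64(-2.14), np.float64(-1.54), np.float64(0.2), np.float64(6.5), np.float64(-2.3), np.float64(-1.28), np.float64(0.2), np.float64(6.5), np.float64(-2.43), np.float64(-1.01), np.float64(0.2), np.float64(6.5), np.float64(-2.53), np.float64(-0.73), np.float64(0.2), np.float64(6.5), np.float64(-2.59), np.float64(-0.44), np.float64(0.2), np.float64(6.5), np.float64(-2.63), np.float64(-0.15), np.float64(0.2), np.float64(6.5), np.float64(-2.63), np.float64(0.15), np.float64(0.2), np.float64(6.5), np.float64(-2.59), np.float64(0.45), np.float64(0.2), np.float64(6.5), np.float64(-2.53), np.float64(0.74), np.float64(0.2), np.float64(6.5), np.float64(-2.43), np.float64(1.02), np.float64(0.2), np.float64(6.5)]
12 [np.float64(-2.92), np.float64(1.67), np.float64(0.83), np.float64(0.46), np.float64(-2.9), np.float64(1.7), np.float64(0.83), np.float64(0.46), np.float64(-2.89), np.float64(1.72), np.float64(0.83), np.float64(0.46), np.float64(-2.87), np.float64(1.74), np.float64(0.83), np.float64(0.46), np.float64(-2.86), np.float64(1.77), np.float64(0.83), np.float64(0.46), np.float64(-2.85), np.float64(1.79), np.float64(0.83), np.float64(0.46), np.float64(-2.83), np.float64(1.81), np.float64(0.83), np.float64(0.46), np.float64(-2.82), np.float64(1.84), np.float64(0.83), np.float64(0.46), np.float64(-2.8), np.float64(1.86), np.float64(0.83), np.float64(0.46), np.float64(-2.79), np.float64(1.88), np.float64(0.83), np.float64(0.46), np.float64(-2.77), np.float64(1.9), np.float64(0.83), np.float64(0.46), np.float64(-2.76), np.float64(1.92), np.float64(0.83), np.float64(0.46)]
[-1.27059768  0.33269266 -0.06467548  1.46074614  0.02159082  1.34989296
 -0.08848178]
```

>>> arm_command(
  moves=[-2,-1.8,0.2,6.5,-2.1,-1.5,0.2,6.5,-2.3,-1.3,0.2,6.5,-2.4,-1,0.2,6.5,-2.5,-0.7,0.2,6.5,-2.6,-0.4,0.2,6.5,-2.6,-0.2,0.2,6.5,-2.6,0.2,0.2,6.5,-2.6,0.5,0.2,6.5,-2.5,0.7,0.2,6.5,-2.4,1,0.2,6.5],
  fingers=0,
  squeeze=20,
)

```text
time: 1.07
ee_pos: [0.3403, 0.3407, 0.2003]
eef_rot: [0.709, 0.705, -0.0, -0.0]
ft_force: [-0.1, 0.5, 0.6]
width: 0.0215
grip_force: 0.0
```

```bash
sed -i 's/out+=\[.*\];psi/out+=[float(v) for v in (round(100*dp@ex,1),round(100*dp@ey,1),round(-100*dp[2],2),round(-dt,2))];psi/' h.py; python3 - <<'E'
from h import *
st();plan([(.541,-.0098,.10,-5.5,12)])
E
```

```text
1.07 [0.3403 0.3407 0.2003] yaw -0.32 zdir [-0.  0. -1.] F [-0.1  0.5  0.6] w 0.0215
12 [-2.9, 1.7, 0.84, 0.43, -2.9, 1.7, 0.84, 0.43, -2.9, 1.7, 0.84, 0.43, -2.9, 1.8, 0.84, 0.43, -2.9, 1.8, 0.84, 0.43, -2.8, 1.8, 0.84, 0.43, -2.8, 1.8, 0.84, 0.43, -2.8, 1.8, 0.84, 0.43, -2.8, 1.9, 0.84, 0.43, -2.8, 1.9, 0.84, 0.43, -2.8, 1.9, 0.84, 0.43, -2.8, 1.9, 0.84, 0.43]
```

>>> arm_command(
  moves=[-2.9,1.7,0.85,0.43,-2.9,1.7,0.85,0.43,-2.9,1.7,0.85,0.43,-2.9,1.8,0.85,0.43,-2.9,1.8,0.85,0.43,-2.8,1.8,0.85,0.43,-2.8,1.8,0.85,0.43,-2.8,1.8,0.85,0.43,-2.8,1.9,0.8,0.43,-2.8,1.9,0.8,0.43,-2.8,1.9,0.8,0.43,-2.8,1.9,0.8,0.43],
)

```text
time: 2.07
ee_pos: [0.5433, -0.0091, 0.1001]
eef_rot: [0.738, 0.675, 0.0, -0.0]
ft_force: [0.3, 0.2, 0.3]
width: 0.0004
grip_force: 0.0
```

```bash
python3 - <<'E'
from h import *
st();plan([(.541,-.0098,.055,-5.5,4)])
E
```

```text
2.07 [ 0.5433 -0.0091  0.1001] yaw -5.15 zdir [ 0.  0. -1.] F [0.3 0.2 0.3] w 0.0004
4 [-0.0, -0.1, 1.13, 0.09, -0.0, -0.1, 1.13, 0.09, -0.0, -0.1, 1.13, 0.09, -0.0, -0.1, 1.13, 0.09]
```

Descend and press gently.

>>> arm_command(
  moves=[0,-0.2,1.2,0.35,0,0,1.2,0,0,0,1.2,0,0,0,0.9,0,0,0,0.4,0,0,0,0.3,0,0,0,0.1,0],
)

```text
time: 2.65
ee_pos: [0.5423, -0.0065, 0.0488]
eef_rot: [0.74, 0.673, 0.002, 0.001]
ft_force: [-0.8, -0.2, 15.7]
width: 0.0006
grip_force: 8.3
```

>>> arm_command(
  moves=[0,0.3,0,0,0,0.5,0,0,0,0.5,0,0,0,0.5,0,0,0,0.5,0,0,0,0.5,0,0,0,0.5,0,0,0,0.4,0,0,0,0.2,0,0,0,0.1,0,0],
)

```text
time: 3.48
ee_pos: [0.5797, -0.0102, 0.0488]
eef_rot: [0.74, 0.673, -0.0, -0.002]
ft_force: [-13.2, 1.7, 20.5]
width: 0.0008
grip_force: 10.0
```

```bash
python3 - <<'E'
from h import *
st()
cv2.imwrite('pics/top1.png',r.camera('top')[:,:,::-1])
E
```

```text
3.48 [ 0.5797 -0.0102  0.0488] yaw -5.43 zdir [-0.003  0.002 -1.   ] F [-13.2   1.7  20.5] w 0.0008
```

>>> arm_command(
  moves=[0,-0.2,-1,0,0,-0.8,-3,0,0,-1.5,-3,0,0,-1.5,-3,0,0,-1.0,-2,0,0,0,0,0],
  fingers=60,
)

```text
time: 4.03
ee_pos: [0.5318, -0.006, 0.1724]
eef_rot: [0.74, 0.673, 0.003, 0.001]
ft_force: [0.2, -0.1, 1.0]
width: 0.0325
grip_force: 0.0
```

```bash
python3 - <<'E'
from h import *
import pickle
st();i=r.camera_info('wrist');pickle.dump(i,open('w1.pkl','wb'));cv2.imwrite('pics/w1.png',r.camera('wrist')[:,:,::-1])
plan([(.478,.378,.17,-9.3,12)])
E
```

```text
4.03 [ 0.5318 -0.006   0.1724] yaw -5.47 zdir [ 0.007  0.003 -1.   ] F [ 0.2 -0.1  1. ] w 0.0325
12 [3.1, -0.7, 0.0, 0.32, 3.1, -0.8, 0.0, 0.32, 3.1, -0.8, 0.0, 0.32, 3.1, -0.8, 0.0, 0.32, 3.1, -0.8, 0.0, 0.32, 3.1, -0.8, 0.0, 0.32, 3.1, -0.9, 0.0, 0.32, 3.1, -0.9, 0.0, 0.32, 3.1, -0.9, 0.0, 0.32, 3.1, -0.9, 0.0, 0.32, 3.1, -0.9, 0.0, 0.32, 3.1, -0.9, 0.0, 0.32]
```

View pics/w1.png

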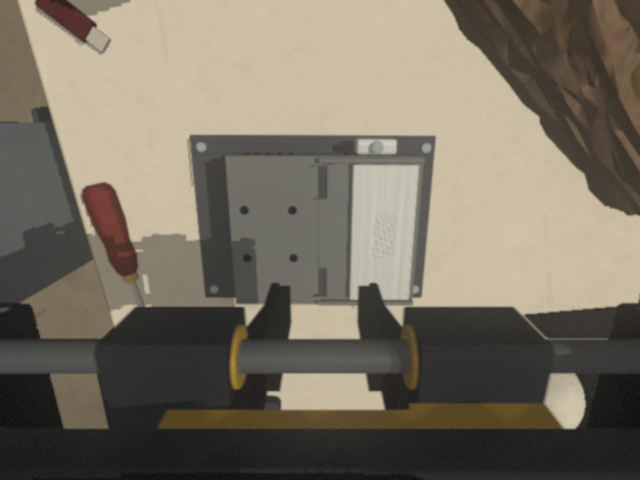

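The cover is fully back and both notches are visible, left near (322,181) and right near (322,283). I'll enlarge that area.

```bash
python3 - <<'E'
from h import *
w=cv2.imread('pics/w1.png');cv2.imwrite('pics/c3.png',crop(w,282,150,80,155,5)[:590] if 0 else cv2.rotate(crop(w,290,155,75,150,5),cv2.ROTATE_90_CLOCKWISE))
E
```

```text
(no output)
```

View pics/c3.png

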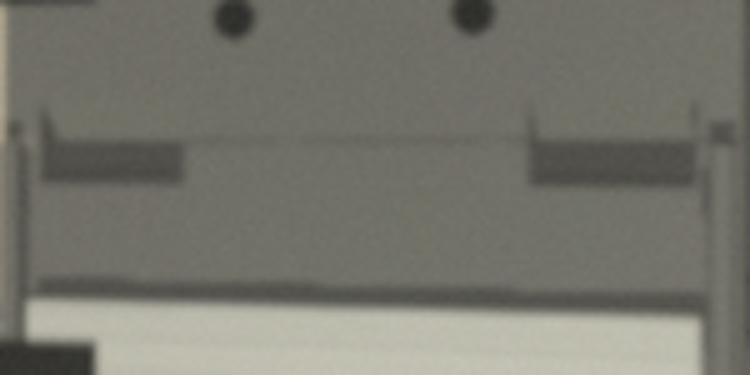

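>>> arm_command(
  moves=[3.1,-0.7,0,0.3,3.1,-0.8,0,0.3,3.1,-0.8,0,0.3,3.1,-0.8,0,0.3,3.1,-0.8,0,0.3,3.1,-0.8,0,0.3,3.1,-0.9,0,0.3,3.1,-0.9,0,0.3,3.1,-0.9,0,0.3,3.1,-0.9,0,0.3,3.1,-0.9,0,0.3,3.1,-0.9,0,0.3],
)

```text
time: 5.08
ee_pos: [0.4762, 0.377, 0.1666]
eef_rot: [0.761, 0.649, -0.0, -0.0]
ft_force: [0.4, 0.7, -0.2]
width: 0.0525
grip_force: 0.0
```

```bash
python3 - <<'E'
from h import *
import pickle
from scipy.optimize import least_squares
W=pickle.load(open('w1.pkl','rb'));f=lambda x,y:(290+(y+.5)/5-.5,155+(750-x-.5)/5-.5)
obs=[((528,142),(0,.029)),((185,138),(0,-.029)),((530,185),(.007,.029)),((695,186),(.007,.055)),((42,182),(.007,-.055)),((185,183),(.007,-.029))]
def e(p):
    o=[]
    for q,(X,Y) in obs:
        o+=list(proj(W,[p[0]+np.cos(p[2])*X-np.sin(p[2])*Y,p[1]+np.sin(p[2])*X+np.cos(p[2])*Y,.044])-f(*q))
    return o
s=least_squares(e,[.53,0,-.1]);print('housing from wrist',s.x.round(4),s.fun.round(1))
# cover TOP edge front
for q in((30,296),(700,314)):print('cover edge',at_z(W,*f(*q),.0485).round(4))
st();i=r.camera_info('wrist');pickle.dump(i,open('w2.pkl','wb'));cv2.imwrite('pics/w2.png',r.camera('wrist')[:,:,::-1])
E
```

```text
housing from wrist [ 0.528  -0.0077 -0.1021] [-0.3 -0.4  0.4  0.4  0.1  0.1  0.1 -0.7 -0.2  0.4 -0.1  0.4]
cover edge [ 0.5484 -0.0646  0.0485]
cover edge [0.5595 0.0452 0.0485]
5.08 [0.4762 0.377  0.1666] yaw -9.08 zdir [-0.001 -0.    -1.   ] F [ 0.4  0.7 -0.2] w 0.0525
```

View pics/w2.png

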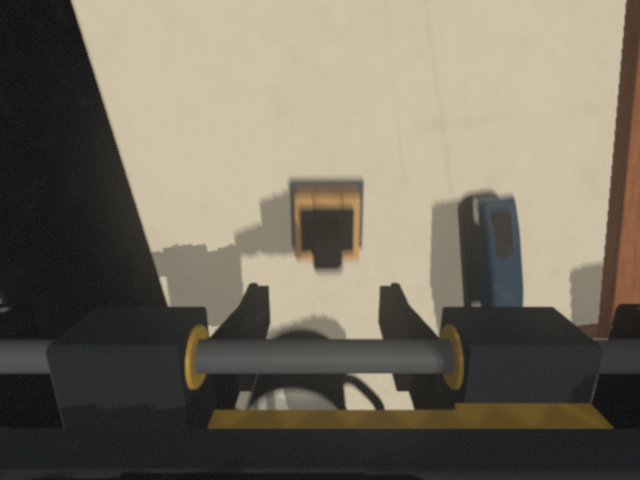

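The handle at about (327,265) sits centred between the open fingers at 258 and 390. Descending to grasp just above the guard.

>>> arm_command(
  moves=[0.1,0.15,2,0.2,0,0,2.5,0,0,0,2.5,0,0,0,2,0,0,0,1.2,0,0,0,0.6,0,0,0,0,0],
)

```text
time: 5.72
ee_pos: [0.4781, 0.3755, 0.0582]
eef_rot: [0.762, 0.648, -0.001, 0.0]
ft_force: [0.1, -0.6, 0.7]
width: 0.0522
grip_force: 0.0
```

>>> arm_command(
  moves=[0,0.05,0,0,0,0,0,0,0,0,0,0,0,0,0,0,0,0,0,0,0,0,0,0,0,0,0,0,0,0,0,0],
  fingers=0,
  squeeze=50,
)

```text
time: 6.38
ee_pos: [0.4792, 0.376, 0.0599]
eef_rot: [0.762, 0.647, 0.0, -0.0]
ft_force: [-0.4, 0.2, 2.9]
width: 0.0177
grip_force: 50.0
```

>>> arm_command(
  moves=[0,0,0,0,0,0,-1,0,0,0,-2,0,0,0,-2.5,0,0,0,-2.5,0,0,0,-2,0,0,0,-1,0,0,0,0,0],
)

```text
time: 7.05
ee_pos: [0.4801, 0.3766, 0.1722]
eef_rot: [0.762, 0.647, 0.002, -0.0]
ft_force: [-0.0, 0.5, -0.9]
width: 0.0178
grip_force: 50.0
```

```bash
python3 - <<'E'
from h import *
import pickle
st();i=r.camera_info('wrist');pickle.dump(i,open('w3.pkl','wb'));a=r.camera('wrist')[:,:,::-1];st()
cv2.imwrite('pics/s3.png',r.camera('scene')[:,:,::-1]);st()
cv2.imwrite('pics/w3.png',np.vstack([crop(a,220,180,220,140,3),cv2.resize(cv2.imread('pics/s3.png')[150:350,100:430],(660,180))]))
E
```

```text
7.05 [0.4801 0.3766 0.1722] yaw -9.31 zdir [ 0.003  0.003 -1.   ] F [-0.   0.5 -0.9] w 0.0178
7.1 [0.4793 0.3761 0.1702] yaw -9.3 zdir [ 0.001  0.001 -1.   ] F [ 0.6 -0.1 -0.6] w 0.0177
7.15 [0.4788 0.3757 0.1688] yaw -9.3 zdir [-0.001 -0.    -1.   ] F [-0.6  0.6 -2.1] w 0.018
```

View pics/w3.png

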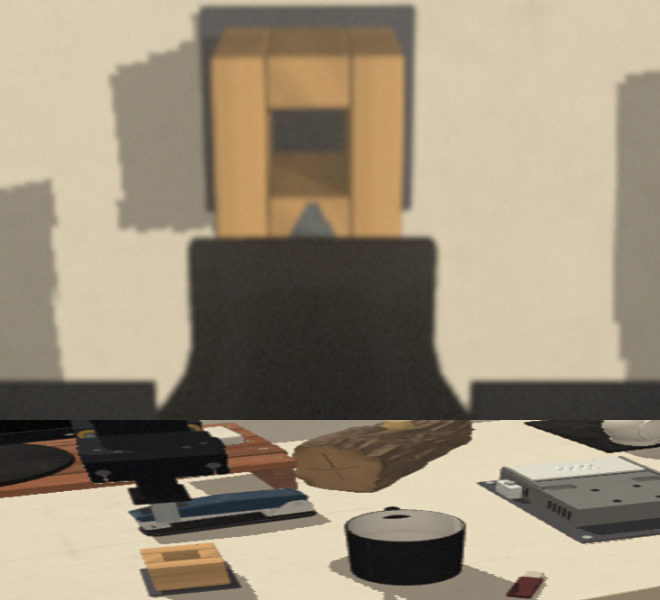

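The wedge is held upright, with its tip visible at crop (313,205). Moving to the left notch.

```bash
python3 - <<'E'
from h import *
import pickle
W=pickle.load(open('w3.pkl','rb'));d=ray(W,324.3,248.3);o=W['origin']
a=np.radians(-9.3);ex=np.array([-np.sin(a),np.cos(a),0]);ey=np.array([np.cos(a),np.sin(a),0]);t=np.array([.4793,.3761,.1702])
k=((t-o)@ex)/(d@ex);p=o+k*d;print('tip rel: along closing',(p-t)@ey,'z',p[2]-t[2])
st();plan([(.5312,.0341,.1690,-5.7,12)],start=(.479,.376,.1688,-9.3))
E
```

```text
tip rel: along closing 0.0016108859464445935 z -0.08605196512761307
7.15 [0.4788 0.3757 0.1688] yaw -9.3 zdir [-0.001 -0.    -1.   ] F [-0.6  0.6 -2.1] w 0.018
12 [-2.7, 0.9, -0.0, -0.3, -2.7, 0.9, -0.0, -0.3, -2.8, 0.9, -0.0, -0.3, -2.8, 0.8, -0.0, -0.3, -2.8, 0.8, -0.0, -0.3, -2.8, 0.8, -0.0, -0.3, -2.8, 0.8, -0.0, -0.3, -2.8, 0.8, -0.0, -0.3, -2.8, 0.8, -0.0, -0.3, -2.8, 0.8, -0.0, -0.3, -2.8, 0.7, -0.0, -0.3, -2.8, 0.7, -0.0, -0.3]
```

```bash
python3 - <<'E'
from h import *
import pickle
W=pickle.load(open('w3.pkl','rb'));a=np.radians(-9.3);ex=np.array([-np.sin(a),np.cos(a),0]);ey=np.array([np.cos(a),np.sin(a),0]);t=np.array([.4793,.3761,.1702]);z=np.array([0,0,1])
S=r.camera_info('scene')
print('cam rel',(W['origin']-t)@ex,(W['origin']-t)@ey,(W['origin']-t)[2],'fwd',R.from_quat(W['attitude']).apply([0,0,-1])@ex)
for n,X,Y,Z in [('tip',.008,0,-.0555),('tip-x',-.008,0,-.0555),('guard +x+y top',.018,.02,-.0045),('guard +x-y bot',.018,-.02,-.0095),('guard+x+y bot',.018,.02,-.0095)]:
    p=t+X*ex+Y*ey+Z*z;u=proj(W,p);print(n,u.round(1),'crop',((u-[220,180])*3).round(0),'scene',proj(S,p).round(1))
E
```

```text
cam rel 0.08371432246584654 0.0008779897816710656 0.16396303064206105 fwd -0.2967605023228871
tip [321.8 251.7] crop [306. 215.] scene [180.6 263. ]
tip-x [321.9 275.8] crop [306. 287.] scene [192.8 260.8]
guard +x+y top [363.2 266.7] crop [430. 260.] scene [165.8 224. ]
guard +x-y bot [280.8 263.1] crop [182. 249.] scene [169.5 244.1]
guard+x+y bot [362.1 263. ] crop [426. 249.] scene [166.4 227.2]
```

```bash
python3 - <<'E'
from h import *
cv2.imwrite('pics/c4.png',crop(cv2.imread('pics/s3.png'),130,130,130,110,6))
E
```

```text
(no output)
```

View pics/c4.png

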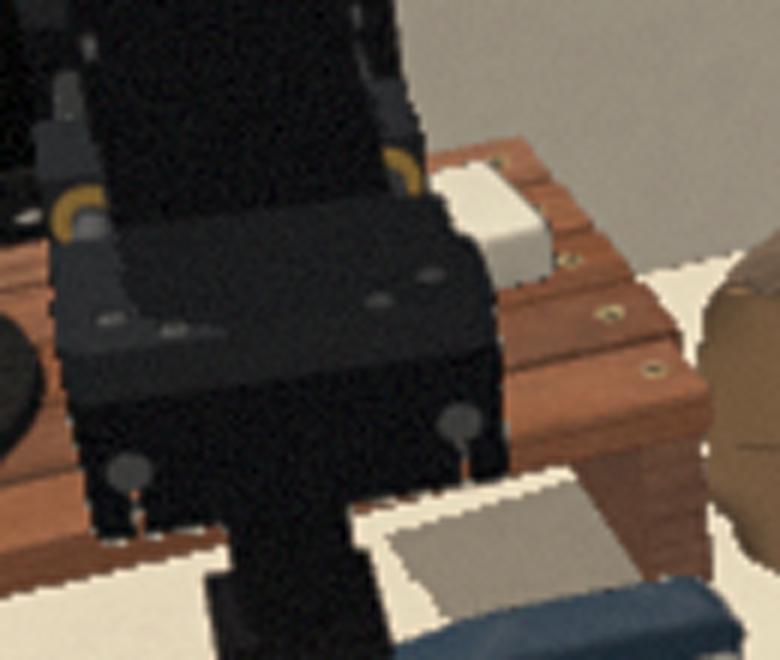

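Apart from a consistent image offset of about 1 mm, the wedge appears where expected. (The last crop mostly showed the gripper.) Travelling to the left notch.

>>> arm_command(
  moves=[-2.7,0.9,0,-0.3,-2.7,0.9,0,-0.3,-2.8,0.9,0,-0.3,-2.8,0.8,0,-0.3,-2.8,0.8,0,-0.3,-2.8,0.8,0,-0.3,-2.8,0.8,0,-0.3,-2.8,0.8,0,-0.3,-2.8,0.8,0,-0.3,-2.8,0.8,0,-0.3,-2.8,0.7,0,-0.3,-2.8,0.7,0,-0.3],
)

```text
time: 8.15
ee_pos: [0.5298, 0.0303, 0.1679]
eef_rot: [0.741, 0.671, -0.001, -0.001]
ft_force: [1.5, -0.0, -0.6]
width: 0.0177
grip_force: 50.0
```

>>> arm_command(
  moves=[0,0,1.5,0,0,0,2,0,0,0,1,0,0,0,0,0,0,0,0,0,0,0,0,0],
)

```text
time: 8.65
ee_pos: [0.531, 0.0321, 0.1249]
eef_rot: [0.741, 0.671, 0.0, 0.0]
ft_force: [0.0, 0.7, -0.9]
width: 0.0176
grip_force: 50.0
```

```bash
cat >> h.py <<'E'
C=np.array([.528,-.0078]);YAW=-.100
def hf():  # tip guess in housing frame, with forces in that frame
    s=r.read_state();c,n=np.cos(YAW),np.sin(YAW);M=np.array([[c,n],[-n,c]])
    q=M@(s['ee_pos'][:2]-C);f=M@s['ft_force'][:2]
    print('t',round(s['time'],2),'x,y mm',(q*1e3).round(1),'tip z mm',round(1e3*(s['ee_pos'][2]-.0555),1),'F',f.round(1),s['ft_force'][2].round(1))
E
python3 - <<'E'
from h import *
st();hf()
import pickle
i=r.camera_info('wrist');pickle.dump(i,open('w4.pkl','wb'));cv2.imwrite('pics/w4.png',r.camera('wrist')[:,:,::-1]);hf()
E
```

```text
8.65 [0.531  0.0321 0.1249] yaw -5.67 zdir [ 0. -0. -1.] F [ 0.   0.7 -0.9] w 0.0176
t 8.65 x,y mm [-1. 40.] tip z mm 69.4 F [-0.1  0.7] -0.9
t 8.7 x,y mm [-0.8 40.1] tip z mm 69.7 F [0.9 0. ] -1.0
```

>>> arm_command(
  moves=[0.2,0,1.2,0,0,0,1.2,0,0,0,0.4,0,0,0,0.3,0,0,0,0,0],
)

```text
time: 9.12
ee_pos: [0.5314, 0.0337, 0.0933]
eef_rot: [0.741, 0.671, 0.0, 0.0]
ft_force: [0.3, 0.4, -0.3]
width: 0.0178
grip_force: 50.0
```

```bash
python3 -c "
from h import *
hf()"
```

```text
t 9.12 x,y mm [-0.7 41.7] tip z mm 37.8 F [0.3 0.4] -0.3
```

>>> arm_command(
  moves=[0,0,0.2,0,0,0,0.2,0,0,0,0,0],
)

```text
time: 9.37
ee_pos: [0.5316, 0.0338, 0.092]
eef_rot: [0.742, 0.671, 0.001, -0.0]
ft_force: [-9.0, -1.0, 25.9]
width: 0.0177
grip_force: 50.0
```

```bash
python3 -c "
from h import *
hf()"
```

```text
t 9.37 x,y mm [-0.5 41.8] tip z mm 36.5 F [-8.9 -1.8] 25.9
```

The −9 N lateral force means the tip is on the far slope, so I'll shift toward −x.

>>> arm_command(
  moves=[0,0,-0.4,0,0,-0.2,0,0,0,0,0.3,0,0,0,0.2,0,0,0,0,0],
)

```text
time: 9.78
ee_pos: [0.5304, 0.0341, 0.0894]
eef_rot: [0.741, 0.671, 0.001, 0.001]
ft_force: [3.7, -0.0, 5.1]
width: 0.0178
grip_force: 50.0
```

```bash
python3 -c "
from h import *
hf()"
```

```text
t 9.78 x,y mm [-1.8 42. ] tip z mm 33.9 F [3.7 0.3] 5.1
```

>>> arm_command(
  moves=[0,-0.03,0.2,0,0,-0.03,0.2,0,0,0,0,0,0,0,0,0],
)

```text
time: 10.12
ee_pos: [0.5295, 0.0342, 0.0848]
eef_rot: [0.741, 0.671, 0.001, 0.001]
ft_force: [5.8, 0.3, 1.1]
width: 0.0174
grip_force: 50.0
```

```bash
python3 -c "
from h import *
hf()"
```

```text
t 10.12 x,y mm [-2.7 41.9] tip z mm 29.3 F [5.8 0.9] 1.1
```

>>> arm_command(
  moves=[0,0.05,0,0,0,0,0,0],
)

```text
time: 10.28
ee_pos: [0.5295, 0.0342, 0.0848]
eef_rot: [0.741, 0.671, 0.001, 0.0]
ft_force: [4.5, 0.5, 2.2]
width: 0.0176
grip_force: 50.0
```

```bash
python3 -c "
from h import *
hf()"
```

```text
t 10.28 x,y mm [-2.7 42. ] tip z mm 29.3 F [4.4 1. ] 2.2
```

>>> arm_command(
  moves=[0,0.05,0,0,0,0,0,0],
)

```text
time: 10.45
ee_pos: [0.5296, 0.0341, 0.0847]
eef_rot: [0.741, 0.671, 0.0, 0.0]
ft_force: [4.0, 0.5, 4.2]
width: 0.0177
grip_force: 50.0
```

```bash
python3 -c "
from h import *
hf()"
```

```text
t 10.45 x,y mm [-2.6 41.9] tip z mm 29.2 F [4.  0.9] 4.2
```

Left is open to about 4.7 mm (blade thickness at depth, both walls in contact). Moving to the right notch.

>>> arm_command(
  moves=[0,0,-1,0,0,0,-2,0,-2.4,0.07,0,0,-3,0,0,0,-3,0,0,0,0,0,0,0,0,0,1,0,0,0,0.9,0,0,0,0,0],
)

```text
time: 11.2
ee_pos: [0.5218, -0.0485, 0.0939]
eef_rot: [0.741, 0.672, -0.0, -0.0]
ft_force: [2.7, -0.4, 0.2]
width: 0.0174
grip_force: 50.0
```

```bash
python3 -c "
from h import *
hf()"
```

```text
t 11.2 x,y mm [ -2.1 -41.1] tip z mm 38.4 F [ 2.7 -0.1] 0.2
```

>>> arm_command(
  moves=[-0.1,0,0.3,0,0,-0.03,0.3,0,0,-0.03,0.2,0,0,0,0,0],
)

```text
time: 11.53
ee_pos: [0.5218, -0.0496, 0.0877]
eef_rot: [0.741, 0.672, 0.001, 0.0]
ft_force: [2.5, -0.4, 6.0]
width: 0.0176
grip_force: 50.0
```

```bash
python3 -c "
from h import *
hf()"
```

```text
t 11.53 x,y mm [ -2.  -42.2] tip z mm 32.2 F [ 2.5 -0.1] 6.0
```

>>> arm_command(
  moves=[0,-0.03,0.2,0,0,-0.03,0.2,0,0,-0.04,0.2,0,0,-0.03,0.2,0,0,-0.03,0.2,0,0,0,0,0,0,0,0,0],
)

```text
time: 12.12
ee_pos: [0.52, -0.0495, 0.0774]
eef_rot: [0.741, 0.672, 0.0, 0.0]
ft_force: [4.4, 0.8, 2.2]
width: 0.0178
grip_force: 50.0
```

```bash
python3 -c "
from h import *
hf()"
```

```text
t 12.12 x,y mm [ -3.8 -42.3] tip z mm 21.9 F [4.3 1.3] 2.2
```

>>> arm_command(
  moves=[0,0,-1.5,0,0,0,-2.3,0,2.6,0.12,0,0,2.9,0,0,0,2.9,0,0,0,0,0,0,0,0,0,1,0,0,0,1,0,0,0,1,0,0,0,0,0],
)

```text
time: 12.95
ee_pos: [0.5288, 0.0317, 0.0832]
eef_rot: [0.742, 0.67, -0.001, 0.0]
ft_force: [2.9, 0.1, -1.3]
width: 0.0175
grip_force: 50.0
```

```bash
python3 -c "
from h import *
hf()"
```

```text
t 12.95 x,y mm [-3.2 39.4] tip z mm 27.7 F [2.9 0.4] -1.3
```

>>> arm_command(
  moves=[0.15,-0.02,0.2,0,0,-0.03,0.2,0,0,-0.03,0.2,0,0,-0.04,0.2,0,0,-0.03,0.2,0,0,-0.03,0.2,0,0,-0.03,0.2,0,0,0,0,0,0,0,0,0],
)

```text
time: 13.7
ee_pos: [0.5274, 0.0346, 0.0716]
eef_rot: [0.742, 0.671, 0.0, 0.0]
ft_force: [3.6, 0.1, 1.9]
width: 0.0177
grip_force: 50.0
```

```bash
python3 -c "
from h import *
hf()"
```

```text
t 13.7 x,y mm [-4.8 42.1] tip z mm 16.1 F [3.5 0.5] 1.9
```

>>> arm_command(
  moves=[0,-0.02,0.15,0,0,-0.03,0.15,0,0,0,0,0,0,0,0,0],
)

```text
time: 14.03
ee_pos: [0.5269, 0.0348, 0.0687]
eef_rot: [0.741, 0.671, 0.0, 0.0]
ft_force: [3.4, -0.2, 3.3]
width: 0.0178
grip_force: 50.0
```

```bash
python3 -c "
from h import *
hf()"
```

```text
t 14.03 x,y mm [-5.3 42.2] tip z mm 13.2 F [3.4 0.2] 3.3
```

>>> arm_command(
  moves=[0,0,-1.5,0,0,0,-3.2,0,-2.4,-0.05,0,0,-3,0,0,0,-3,0,0,0,0,0,0,0,0,0,1,0,0,0,1,0,0,0,1.2,0,0,0,0,0],
)

```text
time: 14.87
ee_pos: [0.5178, -0.0474, 0.081]
eef_rot: [0.741, 0.672, -0.0, 0.0]
ft_force: [5.3, -0.1, -2.5]
width: 0.0178
grip_force: 50.0
```

```bash
python3 -c "
from h import *
hf()"
```

```text
t 14.87 x,y mm [ -6.2 -40.4] tip z mm 25.5 F [5.3 0.4] -2.5
```

>>> arm_command(
  moves=[-0.1,0.01,0.25,0,0,0.01,0.25,0,0,0.01,0.25,0,0,0.01,0.25,0,0,0.01,0.2,0,0,0,0,0,0,0,0,0],
)

```text
time: 15.45
ee_pos: [0.5187, -0.0496, 0.0715]
eef_rot: [0.741, 0.671, 0.001, 0.0]
ft_force: [5.9, -0.8, 0.6]
width: 0.0178
grip_force: 50.0
```

```bash
python3 -c "
from h import *
hf()"
```

```text
t 15.45 x,y mm [ -5.  -42.5] tip z mm 16.0 F [ 5.9 -0.2] 0.6
```

>>> arm_command(
  moves=[0,-0.02,0.15,0,0,-0.01,0.1,0,0,0,0,0,0,0,0,0,0,0,0,0],
)

```text
time: 15.87
ee_pos: [0.5184, -0.0496, 0.0692]
eef_rot: [0.741, 0.671, 0.001, 0.0]
ft_force: [6.1, -0.2, 3.0]
width: 0.0176
grip_force: 50.0
```

```bash
python3 -c "
from h import *
hf()"
```

```text
t 15.87 x,y mm [ -5.4 -42.6] tip z mm 13.7 F [6.  0.4] 3.0
```

>>> arm_command(
  moves=[0,0,-1.5,0,0,0,-3,0,0,0,-3,0,0,0,-2.5,0,0,0,0,0,0,0,0,0],
)

```text
time: 16.37
ee_pos: [0.5172, -0.0496, 0.169]
eef_rot: [0.741, 0.671, -0.0, -0.001]
ft_force: [-0.3, 0.0, -1.2]
width: 0.018
grip_force: 50.0
```

```bash
python3 - <<'E'
from h import *
import pickle
st();i=r.camera_info('wrist');pickle.dump(i,open('w5.pkl','wb'));a=r.camera('wrist')[:,:,::-1];cv2.imwrite('pics/w5.png',a)
for n,p in [('seamL',(.5322,.0340,.044)),('seamR',(.5238,-.0496,.044))]: print(n,proj(i,p).round(1))
st();cv2.imwrite('pics/c5.png',cv2.rotate(crop(a,225,95,130,160,5),cv2.ROTATE_90_CLOCKWISE)[:600])
E
```

```text
16.37 [ 0.5172 -0.0496  0.169 ] yaw -5.69 zdir [-0.001  0.001 -1.   ] F [-0.3  0.  -1.2] w 0.018
seamL [332.5 120.3]
seamR [331.7 231.6]
16.42 [ 0.5166 -0.0496  0.1679] yaw -5.69 zdir [-0.003  0.    -1.   ] F [-0.3  0.7 -1.6] w 0.0179
```

```bash
python3 -c "
import cv2;print(cv2.imread('pics/c5.png').shape)"
```

```text
(600, 800, 3)
```

View pics/c5.png

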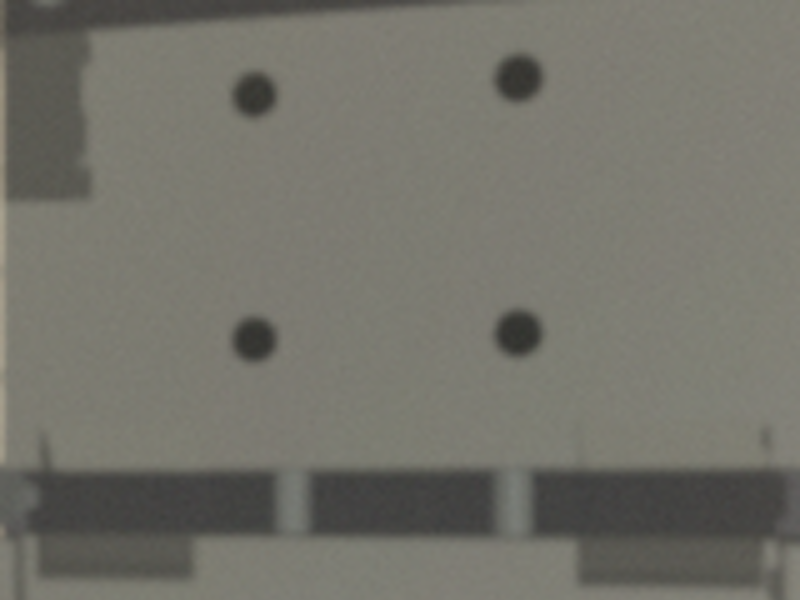

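The gap band spans y 470–535 at both ends (about 10 mm), so the halves are parallel and the cover is clear. Returning the wedge.

```bash
python3 - <<'E'
from h import *
st();plan([(.4788,.3760,.1690,-9.3,15)])
E
```

```text
16.42 [ 0.5166 -0.0496  0.1679] yaw -5.69 zdir [-0.003  0.    -1.   ] F [-0.3  0.7 -1.6] w 0.0179
15 [2.8, -0.5, -0.01, 0.24, 2.8, -0.5, -0.01, 0.24, 2.8, -0.6, -0.01, 0.24, 2.8, -0.6, -0.01, 0.24, 2.8, -0.6, -0.01, 0.24, 2.8, -0.6, -0.01, 0.24, 2.8, -0.6, -0.01, 0.24, 2.8, -0.6, -0.01, 0.24, 2.8, -0.6, -0.01, 0.24, 2.8, -0.6, -0.01, 0.24, 2.8, -0.6, -0.01, 0.24, 2.8, -0.7, -0.01, 0.24, 2.8, -0.7, -0.01, 0.24, 2.8, -0.7, -0.01, 0.24, 2.8, -0.7, -0.01, 0.24]
```

>>> arm_command(
  moves=[2.8,-0.5,0,0.24,2.8,-0.5,0,0.24,2.8,-0.6,0,0.24,2.8,-0.6,0,0.24,2.8,-0.6,0,0.24,2.8,-0.6,0,0.24,2.8,-0.6,0,0.24,2.8,-0.6,0,0.24,2.8,-0.6,0,0.24,2.8,-0.6,0,0.24,2.8,-0.6,0,0.24,2.8,-0.7,0,0.24],
)

```text
time: 17.42
ee_pos: [0.4868, 0.2929, 0.1666]
eef_rot: [0.758, 0.652, -0.002, -0.0]
ft_force: [1.2, 0.3, -0.1]
width: 0.018
grip_force: 50.0
```

>>> arm_command(
  moves=[2.8,-0.7,0,0.24,2.8,-0.7,0,0.24,2.8,-0.7,0,0.24,0,0,0,0,0,0,0,0,0,0,0,0,0,0,0,0],
)

```text
time: 18.0
ee_pos: [0.4807, 0.3767, 0.168]
eef_rot: [0.763, 0.647, -0.001, 0.0]
ft_force: [0.0, 0.3, -0.5]
width: 0.0178
grip_force: 50.0
```

```bash
python3 - <<'E'
from h import *
st();plan([(.4788,.3760,.1690,-9.3,1)])
E
```

```text
18.0 [0.4807 0.3767 0.168 ] yaw -9.41 zdir [-0.001 -0.002 -1.   ] F [ 0.   0.3 -0.5] w 0.0178
1 [-0.1, -0.2, -0.1, -0.11]
```

>>> arm_command(
  moves=[-0.1,-0.15,0,-0.1,0,0,2,0,0,0,2,0,0,0,1.5,0,0,0,1.5,0,0,0,1.5,0,0,0,1.2,0,0,0,0.6,0,0,0,0,0,0,0,0,0],
)

```text
time: 18.83
ee_pos: [0.4791, 0.3777, 0.0664]
eef_rot: [0.762, 0.648, 0.0, -0.0]
ft_force: [-0.5, 0.6, -1.0]
width: 0.0175
grip_force: 50.0
```

>>> arm_command(
  moves=[0,0,0.3,0,0,0,0.2,0,0,0,0.15,0,0,0,0,0,0,0,0,0],
)

```text
time: 19.25
ee_pos: [0.4791, 0.3781, 0.0599]
eef_rot: [0.762, 0.648, 0.0, -0.0]
ft_force: [-0.4, 0.1, 0.6]
width: 0.0179
grip_force: 50.0
```

>>> arm_command(
  moves=[0,0,0,0,0,0,0,0,0,0,0,0,0,0,0,0,0,0,0,0,0,0,0,0,0,0,0,0,0,0,0,0],
  fingers=60,
)

```text
time: 19.92
ee_pos: [0.479, 0.3779, 0.0596]
eef_rot: [0.762, 0.648, 0.0, -0.0]
ft_force: [-0.0, -0.5, -0.2]
width: 0.0513
grip_force: 0.0
```

>>> arm_command(
  moves=[0,0,-1,0,0,0,-2,0,0,0,-3,0,0,0,-3,0,0,0,-3,0,0,0,-3,0,0,0,0,0,0,0,0,0,0,0,0,0],
)

```text
time: 20.67
ee_pos: [0.4787, 0.3778, 0.2095]
eef_rot: [0.762, 0.648, -0.0, -0.0]
ft_force: [0.3, 0.2, -1.5]
width: 0.0522
grip_force: 0.0
```

```bash
python3 - <<'E'
from h import *
st();W=r.camera_info('wrist');a=r.camera('wrist')[:,:,::-1];cv2.imwrite('pics/w6.png',a)
# predicted guard top corners if hung (stand fit pose), vs. black blob in picture
c,s=np.cos(-.162),np.sin(-.162)
print('guard pred',proj(W,[[.478+c*X-s*Y,.378+s*X+c*Y,.055] for X,Y in((.02,.018),(-.02,.018),(.02,-.018),(-.02,-.018))]).round(0).tolist())
print('handle top pred',proj(W,[.478,.378,.1075]).round(0))
m=(a.max(2)<45).astype(np.uint8);n,l,S,ce=cv2.connectedComponentsWithStats(m)
for k in range(1,n):
    if S[k,4]>300:print(S[k],ce[k].round(0))
t0=cv2.imread('pics/top0.png');t=r.camera('top')[:,:,::-1]
d=cv2.absdiff(t0,t).max(2)
for nm,(u,v,w,h) in dict(mug=(250,235,60,75),stapler=(195,160,97,35)).items():print(nm,'diff mean',d[v:v+h,u:u+w].mean())
E
```

```text
20.67 [0.4787 0.3778 0.2095] yaw -9.2 zdir [-0.  0. -1.] F [ 0.3  0.2 -1.5] w 0.0522
guard pred [[346.0, 202.0], [299.0, 202.0], [345.0, 242.0], [300.0, 242.0]]
handle top pred [322. 241.]
[    0     0   640   480 81512] [183. 307.]
[604  62  36  82 416] [620. 108.]
[   0  305   39   35 1164] [ 18. 323.]
[609 305  31  35 911] [626. 323.]
[ 410  311  188   98 3695] [482. 359.]
[569 374  27  29 441] [583. 390.]
mug diff mean 3.192
stapler diff mean 5.076583210603829
```

```bash
python3 - <<'E'
import cv2
g=cv2.imread('pics/w6.png')
for v in(196,202,208,215,225,238,245):print(v,g[v,285:362:4].max(1).tolist())
print([int(x) for x in g[185:275:4,322].max(1)])
E
```

```text
196 [143, 142, 89, 168, 184, 191, 190, 157, 173, 181, 185, 185, 179, 155, 177, 188, 194, 152, 180, 212]
202 [142, 142, 92, 166, 96, 66, 66, 67, 67, 64, 63, 65, 66, 67, 63, 67, 189, 155, 181, 212]
208 [142, 142, 93, 162, 98, 66, 66, 63, 63, 63, 61, 61, 65, 67, 68, 69, 190, 156, 189, 210]
215 [142, 141, 99, 116, 96, 61, 61, 63, 59, 58, 59, 61, 62, 66, 66, 67, 190, 145, 191, 208]
225 [142, 141, 111, 110, 102, 61, 62, 62, 62, 63, 64, 63, 63, 65, 64, 70, 195, 131, 199, 209]
238 [143, 143, 128, 113, 121, 91, 105, 64, 66, 64, 66, 66, 66, 83, 105, 138, 195, 143, 207, 208]
245 [177, 201, 204, 164, 185, 194, 197, 76, 66, 67, 66, 66, 67, 127, 186, 193, 197, 201, 208, 209]
[120, 123, 190, 165, 64, 64, 60, 62, 61, 62, 64, 67, 63, 66, 68, 66, 67, 199, 208, 208, 206, 207, 211]
```

The guard is seated squarely where predicted, with the handle upright over it and the gripper clear. Handing in.

```bash
python3 -c "
from bench import r
print(r.close_job())"
```

```text
the job is handed in; nothing more can be done
None
```

The job is handed in, no verdict came back: the cover is fully back, both seam ends are open about 10 mm and parallel, and the wedge hangs upright and released in its stand; the mug and stapler look unmoved.

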